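# Lock the sample cell's cover with its bayonet knob

### The job

The cover of the small metal sample cell is still unlocked: its black bayonet knob stands up on its spring. Turn the knob clockwise until you feel it drop into the hidden notch, push it down there against the spring, turn it on clockwise to its stop and let it go, so that it stays seated down. Do not upset the small things standing around the cell.

Things in the scene. Friction and masses are not known exactly. Their poses are not given: they have to be found in the camera images.
- sample_cell: Dark metal block with an aluminium cover, 110 x 110 x 45 mm, fixed to the table: four screw heads on its cover, a round window on its +x and -x sides, a 17 mm brass hose barb on its +y and -y sides. Origin: centre of its underside, on the table, on the knob's vertical axis; z up.
- lock_grip (a point): Black knob on the cell: round skirt 52 mm across, 8 mm thick, with an upright bar 50 mm long, 14 mm thick, 28 mm high across it. This point lies on the knob's vertical axis, 8 mm below the bar's top, 20 mm above the skirt's top face, 90 mm above the table while the knob stands up. x runs along the bar, y across it, z up; it turns and sinks with the knob.
- lock_skirt (a point): Centre of the skirt's top face. TURNING (clockwise from above): 0.35 to 1.25 rad clockwise of the start lies a hidden notch, at no fixed angle to bar or cell. Before it the knob drags evenly, 0.1 N m, less at rest. From 0.15 rad before its centre the torque dips: the knob pulls clockwise, 0.2 N m; just past the centre it resists with 0.3 to 0.4, fading over 0.15 rad. Let go, it centres and stays.
- lock_cover (a point): Centre of the cell's cover, 45 mm above the table. LOCKING: only within 0.1 rad of the notch can the knob be pushed in (elsewhere 1 mm); 11 mm or more down, it turns on clockwise to a firm stop 1.15 rad past the notch. Released in the last 0.1 rad it rises 2 to 3 mm and is seated; released earlier it is not. Unpushed it turns past the notch and back.
- lock_stem (a joint): How far the knob is pushed down, in m: 0 standing up on its spring, 0.0135 at the bottom, 0.0085 when seated and locked, 0.011 when caught under the rim but not yet seated. The spring pushes up with 3 N at 0 and 10 N at the bottom.
- vial_c: Bystander: amber sample bottle with black cap, 29 mm across, 42 mm high, standing beside the cell. Origin: centre of its underside.
- film_can: Bystander: black sample can, 31 mm across, 52 mm high, standing beside the cell. Origin: centre of its underside.
- lens_ring: Bystander: lens in a black ring, 54 mm across, 13 mm high, lying in front of the cell. Origin: centre of its underside.
There are look-alikes about, which are no part of the job. Of the things that look like the sample_cell, the larger one is meant.

How it is judged:
By the outcome, as a careful person would: the job done as asked, in the order asked, and still so for the second after the job is handed in, with the robot touching nothing.
It also fails if it takes over 72 s, if anything falls off the work surface, if the arm or the gripper's body presses on something with over 40 N, if the wrist force passes 120 N, or if a joint passes its speed limit or range.

### The arm

A 6-joint arm with a two-finger parallel gripper is mounted at the origin on a cart in front of the work surface, level with it; the furniture and walls round the work are solid. World frame = base frame: x ahead of the robot, y to its left, z up, the work surface at z = 0. Lengths are in m, angles in rad, forces in N, time in s.
With the tool pointing down it reaches from about 0.25 to 0.775 m from the base axis. Payload 4 kg.
Tool frame: the origin (TCP) lies midway between the tips of the shut fingers; the grasp point (between the pads) lies 19 mm behind it (robot.tcp_to_grasp is the z of the grasp point in the tool frame, in m); z points along the fingers, y is the line along which they close (so a half turn about z gives the same grasp; the last joint's range is limited). The gripper opens to 94 mm and grips with 3 to 60 N. Pads are 16 mm wide; open, the fingers measure 119 mm over their backs; the gripper's body (75 mm by 177 mm) begins 78 mm behind the grasp point.
Start: joints at [-1.412, 0.087, 1.371, -0, 1.684, -0.103], TCP at [0.142, -0.531, 0.172] pointing down, gripper open.
Joint ranges: [-3.1, 3.1], [-0.76, 2.03], [0.27, 2.55], [-1.08, 4.22], [0.17, 2.65], [-2.57, 2.57]. Speed limits (rad/s): [2.79, 2.79, 3.14, 3.14, 3.14, 3.14].

### API

Orientations are given as [roll, pitch, yaw] about the fixed x, y, z axes, in that order (R = Rz(yaw) Ry(pitch) Rx(roll)).
In Python, from bench import robot gives the robot as it stands. The module is installed in compiled form; this text tells all that it offers.
- The arm moves only by the tool move_arm, never from a script. Its argument "motion" is one flat list of numbers, 7 for each row, row after row: the turn, a rotation vector about the tool's x, y, z in units of 45 degrees (1.0 is 45 degrees), then the shift along the tool's x, y, z in units of 100 mm (1.0 is 100 mm), then the opening, from 0 (shut) to 1 (fully open). A call has 1 to 12 rows; each row shifts and turns the commanded pose from where the row before left it, along the tool's axes as they then stand; what a row does not reach is not made up. A row lasts 1/12 s, in which the tool goes at most 41.7 mm and 7.16 degrees, less where a joint would pass 70% of its speed; a pose out of reach is approached as far as the arm can. A call with a number of a shift or a turn outside -1 to 1 is refused whole. A call with a gripper value outside its range is refused whole. The fingers move at their own pace and stop on an object; the grip force is fixed at half the most. Time passes only in rows, so rows that do not move let the fingers close. It gives the time, the measured TCP pose, the force, the opening and the grip force at its end, in the units of the state.
- robot.get_obs(): the state, without advancing time (a new reading comes with each control period).
- robot.snapshot(name): name is "scene" or "top" or "wrist"; returns the picture (480x640x3 uint8, red, green, blue); there is no depth.
- robot.get_calibration(name): a dict with "fx", "fy", "cx", "cy" (pixels), "R" (3x3) and "t" (3): a world point X has camera coordinates R X + t. Camera axes: x right, y down, z forward; pixel columns grow to the right and rows downward; lengths in m; the calibration is good to about 2 mm. A picture is of the moment at which its call begins: read the wrist's pose just before it. get_calibration takes no time and is no camera call; for the wrist camera it gives the pose at the moment of the call.
- robot.close_job(): hands the job in; it is judged then, once.
The state is a dict: "time": time; "joint_positions": joint angles; "qvel": joint speeds; "joint_torque": joint torques, N m; "tool_pos": TCP position; "ee_rot": TCP orientation; "wrist_force": force on the tool from outside, world axes, zero at the start; "wrist_torque": the same for the moment, N m; "width": finger opening in m; "finger_force": force on a finger pad.
Only numpy, scipy, OpenCV 4.12 (cv2) and the standard library are available. Lean on these libraries where they do the work, as an engineer would, in place of code of your own. Each camera call takes 0.05 s, during which the arm holds its last target. There are 200 camera calls.

## Working session

There is one attempt and no reset: what is moved stays moved. The work goes in short steps, Python scripts to look and compute and a tool call to move; the robot and the scene stay as the last step left them, time stands still between calls to the robot, and variables do not carry over. Pictures are saved under pics/ and viewed, at most 10 in all, crops included, and the job is handed in when it is done.

Besides the shell and the picture viewer there is one more tool, called after "Emit:" as name(argument=value, ...), one argument or row to a line, values as JSON. move_arm: Moves the arm, as the interface text tells. Shifts and turns lie within -1 to 1; 1 stands for 100 mm of shift or 45 degrees of turn. Its arguments: {"type":"object","properties":{"motion":{"type":"array","items":{"type":"number"}}},"required":["motion"]}

```bash
mkdir -p pics; python3 - <<'E'
from bench import robot
import cv2
print(robot.get_obs())
for n in("scene","top"):
    cv2.imwrite(f"pics/{n}0.png",robot.snapshot(n)[:,:,::-1]); print(n,robot.get_calibration(n))
print(robot.get_calibration("wrist"))
E
```

```text
{'time': 0.0, 'joint_positions': array([-1.41209027e+00,  8.79451794e-02,  1.37223795e+00, -3.05209482e-05,
        1.68358692e+00, -1.03091575e-01]), 'qvel': array([ 0.00096577,  0.00031883,  0.00067172, -0.0013745 ,  0.00078202,
        0.00158538]), 'joint_torque': array([ 4.02117030e-04, -3.40176558e+01, -3.02434409e+01,  7.17619085e-02,
        3.28643317e-02, -1.82806825e-04]), 'tool_pos': array([ 0.14224015, -0.53064973,  0.1703179 ]), 'ee_rot': array([-3.13942370e+00, -1.93900197e-04,  2.61794015e-01]), 'wrist_force': array([-0.1702053 ,  0.39372485, -0.46112241]), 'wrist_torque': array([-0.0175354 ,  0.00316266,  0.02657179]), 'finger_force': 0.0, 'width': 0.09404384319248835}
scene {'fx': 492.12737960360505, 'fy': 492.12737960360505, 'cx': 309.90102872578166, 'cy': 244.84503598540095, 'R': array([[-0.74195154, -0.67023598,  0.0170774 ],
       [-0.4244138 ,  0.44980323, -0.78584348],
       [ 0.51901911, -0.59030567, -0.6181896 ]]), 't': array([0.34652204, 0.26603587, 0.69729187])}
top {'fx': 476.72939501654577, 'fy': 476.72939501654577, 'cx': 327.61498510799237, 'cy': 246.77937660928217, 'R': array([[-0.00100832, -0.99970775,  0.02415376],
       [-0.98472153, -0.00321336, -0.17410684],
       [ 0.17413357, -0.02396028, -0.9844305 ]]), 't': array([-0.01847701,  0.47160214,  0.86796708])}
{'fx': 431.25056376753884, 'fy': 431.25056376753884, 'cx': 323.1109555433, 'cy': 238.75720587423635, 'R': array([[ 0.2601485 , -0.96556478, -0.00272209],
       [-0.92703115, -0.25055306,  0.27899179],
       [-0.27006667, -0.07005584, -0.96028963]]), 't': array([-0.54855884, -0.03065353,  0.39306785])}
```

View pics/top0.png

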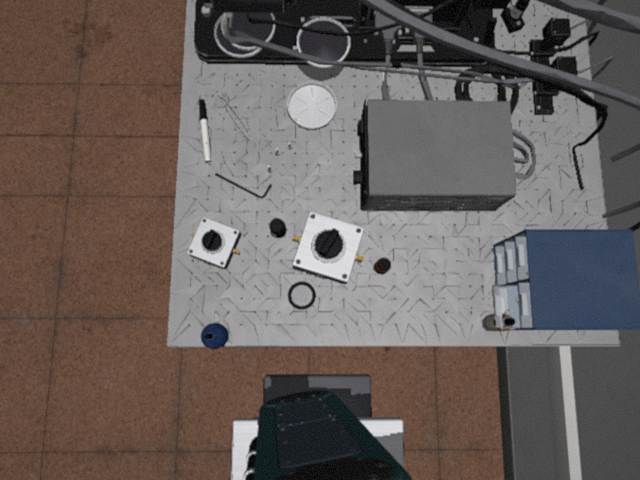

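View pics/scene0.png

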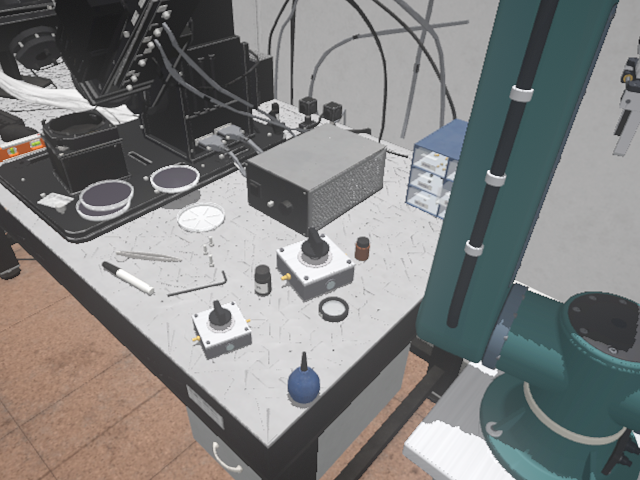

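Top view: two cells look alike. The large one, with its knob at (328,244), has the film can (278,228), vial (382,266) and lens ring (302,295) around it. The small one is at (213,241) and is the look-alike. I choose the large one and check it in a crop.

```bash
cat > h.py <<'E'
import numpy as np, cv2
from bench import robot
def ray(c,uv,z):
    o=-c["R"].T@c["t"]; d=c["R"].T@np.array([(uv[0]-c["cx"])/c["fx"],(uv[1]-c["cy"])/c["fy"],1])
    return o+d*(z-o[2])/d[2]
def proj(c,X):
    p=c["R"]@np.array(X)+c["t"]; return np.array([c["fx"]*p[0]/p[2]+c["cx"],c["fy"]*p[1]/p[2]+c["cy"]])
E
python3 - <<'E'
from h import *
im=cv2.imread("pics/top0.png"); c=robot.get_calibration("top")
print("cam",-c["R"].T@c["t"])
hsv=cv2.cvtColor(im,cv2.COLOR_BGR2HSV)
m=((im.min(2)>215)*255).astype(np.uint8)
m[:200]=0;m[290:]=0;m[:,:285]=0;m[:,375:]=0
cs,_=cv2.findContours(m,cv2.RETR_EXTERNAL,cv2.CHAIN_APPROX_NONE)
k=max(cs,key=cv2.contourArea); r=cv2.minAreaRect(k); b=cv2.boxPoints(r)
P=np.array([ray(c,p,.045) for p in b]); print(r,P,P.mean(0)); print([np.linalg.norm(P[i]-P[i-1]) for i in range(4)])
for n,uv,z in(("can",(278,228),.05),("vial",(382,266),.04),("ring",(302,295),.01)): print(n,ray(c,uv,z))
cv2.imwrite("pics/crop.png",cv2.resize(im[195:315,255:405],None,fx=5,fy=5,interpolation=cv2.INTER_CUBIC))
E
```

```text
cam [0.31323594 0.00384056 0.93700871]
((327.9127197265625, 246.55911254882812), (55.360782623291016, 53.48358917236328), 17.241458892822266) [[ 0.43804108  0.04640861  0.045     ]
 [ 0.53723916  0.01709825  0.045     ]
 [ 0.50540791 -0.08435455  0.045     ]
 [ 0.40716199 -0.05315915  0.045     ]] [ 0.47196254 -0.01850171  0.045     ]
[np.float64(0.10424614223139399), np.float64(0.10343769549184563), np.float64(0.10632920096035388), np.float64(0.10307964819362246)]
can [0.50603372 0.07643275 0.05      ]
vial [ 0.43509701 -0.12148543  0.04      ]
ring [0.38214615 0.0310313  0.01      ]
```

View pics/crop.png

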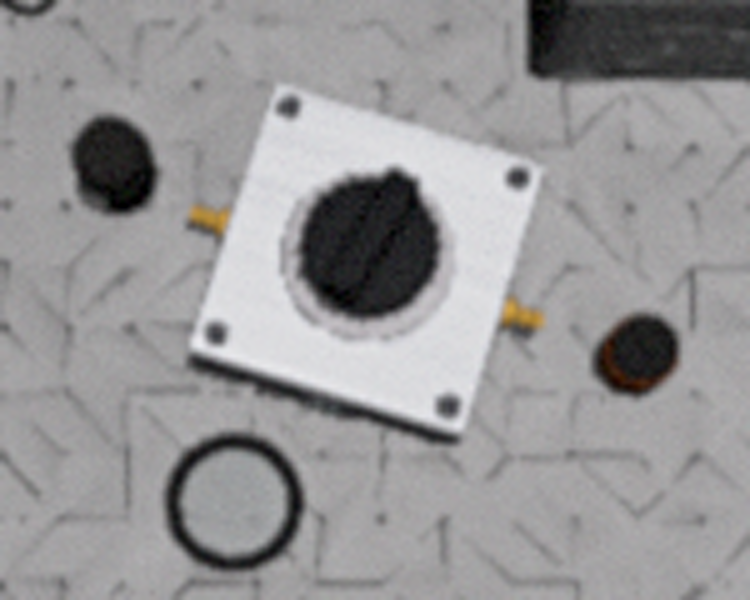

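The crop confirms the large cell: four screws, two hose barbs, knob at crop (370,247), bar from about (335,290) to (400,180). Its cover measures about 104 mm, centred near (0.472, -0.0185). Now I swing in high and close to the base.

Emit:
move_arm(
  motion=[0,0,0,0.1,-0.3,-0.1,1,0,0,0,0.2,-0.3,-0.1,1,0,0,0,0.23,-0.29,-0.07,1,0,0,0,0.23,-0.29,-0.07,1,0,0,0,0.23,-0.29,-0.07,1,0,0,0,0.23,-0.29,-0.07,1,0,0,0,0.23,-0.29,-0.07,1,0,0,0,0.23,-0.29,-0.07,1,0,0,0,0.23,-0.29,-0.07,1,0,0,0,0.23,-0.29,-0.07,1,0,0,0,0.23,-0.29,-0.07,1,0,0,0,0.23,-0.29,-0.07,1],
)

```text
time: 1.1
tool_pos: [0.3029, -0.1241, 0.2616]
ee_rot: [3.141, -0.0, 0.261]
wrist_force: [1.1, 0.1, 0.2]
width: 0.0943
finger_force: 0.0
```

Emit:
move_arm(
  motion=[0,0,-0.15,0,0,0,1,0,0,-0.15,0,0,0,1,0,0,-0.15,0,0,0,1,0,0,-0.15,0,0,0,1,0,0,-0.15,0,0,0,1,0,0,-0.15,0,0,0,1,0,0,-0.15,0,0,0,1,0,0,-0.15,0,0,0,1,0,0,-0.15,0,0,0,1,0,0,-0.15,0,0,0,1,0,0,-0.15,0,0,0,1,0,0,-0.15,0,0,0,1],
)

```text
time: 2.1
tool_pos: [0.3027, -0.1258, 0.261]
ee_rot: [-3.141, -0.0, 1.681]
wrist_force: [-0.0, 0.5, -0.6]
width: 0.0944
finger_force: 0.0
```

Emit:
move_arm(
  motion=[0,0,-0.15,0,0,0,1,0,0,-0.15,0,0,0,1,0,0,-0.15,0,0,0,1,0,0,-0.15,0,0,0,1,0,0,-0.15,0,0,0,1,0,0,-0.15,0,0,0,1,0,0,-0.15,0,0,0,1,0,0,0,0,0,0,1],
)

```text
time: 2.77
tool_pos: [0.3027, -0.1258, 0.261]
ee_rot: [-3.141, -0.001, 2.502]
wrist_force: [-0.8, -0.1, 0.1]
width: 0.0942
finger_force: 0.0
```

Emit:
move_arm(
  motion=[0,0,0,-0.12,0.31,0,1,0,0,0,-0.12,0.31,0,1,0,0,0,-0.12,0.31,0,1,0,0,0,-0.12,0.31,0,1,0,0,0,-0.12,0.31,0,1,0,0,0,-0.12,0.31,0,1,0,0,0,0,0,0,1,0,0,0,0,0,0,1],
)

```text
time: 3.43
tool_pos: [0.4721, -0.0192, 0.26]
ee_rot: [-3.14, -0.003, 2.5]
wrist_force: [0.1, -0.4, -0.2]
width: 0.094
finger_force: 0.0
```

```bash
python3 - <<'E'
from h import *
o=robot.get_obs(); c=robot.get_calibration("wrist"); im=robot.snapshot("wrist")[:,:,::-1]
print(o["tool_pos"],o["ee_rot"],-c["R"].T@c["t"]); cv2.imwrite("pics/w1.png",im)
print(proj(c,[.472,-.0185,.098]))
E
```

```text
[ 0.47208611 -0.01921236  0.25997464] [-3.13959049e+00 -2.98432908e-03  2.50015476e+00] [0.40690737 0.02974011 0.47429597]
[323.97130931 209.71856208]
```

View pics/w1.png

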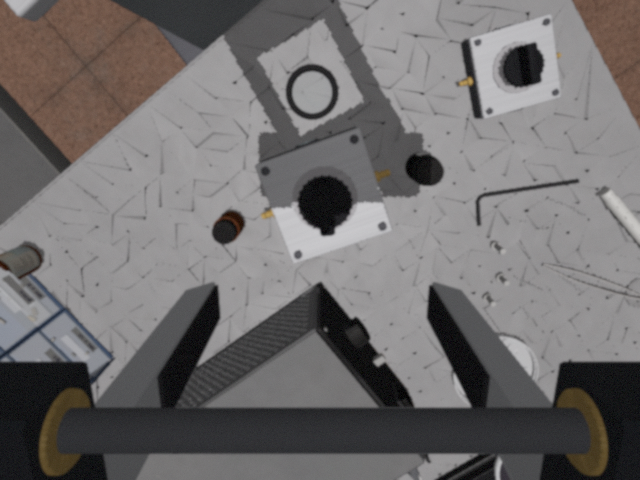

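The wrist picture shows the cell at about (325,197), with screws at (265,171), (354,139), (382,226) and (297,254). The knob is at (325,203) in shadow, so I brighten a crop to find the bar.

```bash
python3 - <<'E'
from h import *
im=cv2.imread("pics/w1.png"); c=robot.get_calibration("wrist")
P=np.array([ray(c,p,.046) for p in((265,171),(354,139),(382,226),(297,254))]); print(P,P.mean(0))
print([np.linalg.norm(P[i]-P[i-1]) for i in range(4)])
a=im[160:250,270:380].astype(float); a=np.clip(a*4,0,255).astype(np.uint8)
b=cv2.imread("pics/top0.png")[222:270,300:360].astype(float); b=np.clip(b*3,0,255).astype(np.uint8)
a=cv2.resize(a,(550,450),interpolation=cv2.INTER_CUBIC); 
print(im[160:250,270:380].min(), proj(c,[.472,-.0185,.098]),proj(c,[.472,-.0185,.07]))
cv2.imwrite("pics/c2.png",a)
E
```

```text
[[ 0.41450902 -0.04942686  0.046     ]
 [ 0.44206265  0.03921615  0.046     ]
 [ 0.5300866   0.01154042  0.046     ]
 [ 0.5018569  -0.07686304  0.046     ]] [ 0.47212879 -0.01888333  0.046     ]
[np.float64(0.09155542750862015), np.float64(0.09282664357649065), np.float64(0.09227221242598732), np.float64(0.0928013306814002)]
0 [324.85872066 209.40571766] [324.77654163 203.20154813]
```

View pics/c2.png

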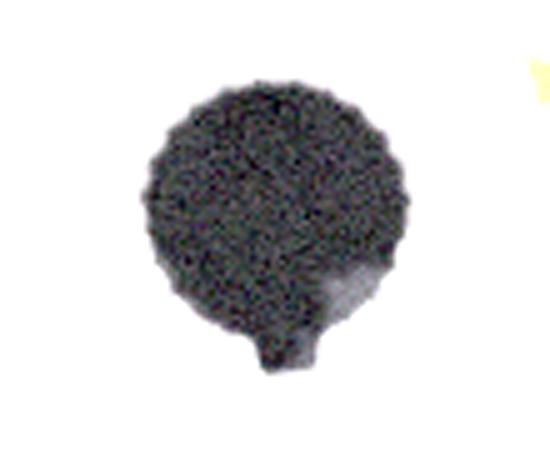

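Knob axis is at (0.472, -0.0188) in both views, and the screw square of 92 mm fits the larger cell. The bar points at about -0.50 rad, so the tool yaw should be 2.64. I turn and descend.

Emit:
move_arm(
  motion=[0,0,-0.09,0,0,0.2,0.5,0,0,-0.09,0,0,0.2,0.5,0,0,0,0,0,0.2,0.5,0,0,0,0,0,0.2,0.5,0,0,0,0,0,0.2,0.5,0,0,0,0,0,0.2,0.5,0,0,0,0,0,0.2,0.5,0,0,0,0,0,0.2,0.5,0,0,0,0,0,0.1,0.5,0,0,0,0,0,0.06,0.5,0,0,0,0,0,0,0.5,0,0,0,0,0,0,0.5],
)

```text
time: 4.48
tool_pos: [0.4722, -0.0204, 0.0865]
ee_rot: [3.141, 0.002, 2.641]
wrist_force: [-0.1, -0.1, 0.4]
width: 0.047
finger_force: 0.0
```

```bash
python3 - <<'E'
from h import *
o=robot.get_obs(); print(o["tool_pos"],o["ee_rot"],o["wrist_force"],o["wrist_torque"],o["joint_positions"])
a=robot.snapshot("wrist")[:,:,::-1]; cv2.imwrite("pics/w2.png",np.clip(a.astype(float)*2,0,255).astype(np.uint8))
E
```

```text
[ 0.47216179 -0.02041003  0.08648147] [3.14124529e+00 1.52722907e-03 2.64057345e+00] [-0.06318871 -0.08668893  0.40086902] [ 0.05112614 -0.16287735 -0.03233263] [-1.63103956e-01 -5.44324856e-02  1.68387004e+00 -1.78910680e-04
  1.51059908e+00 -1.23287072e+00]
```

View pics/w2.png

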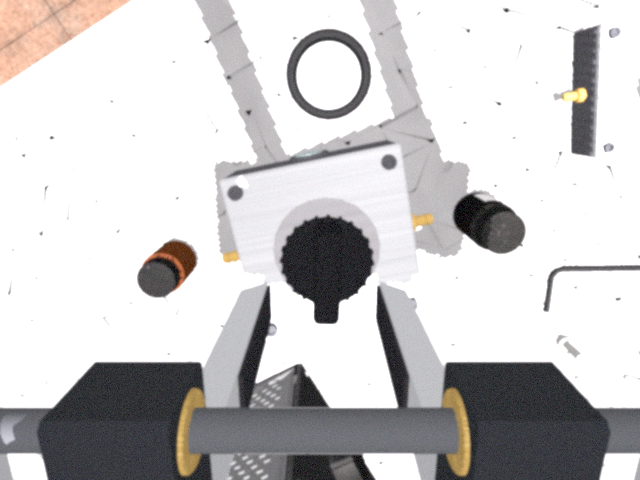

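The bar is aligned with the tool, its end at (326,315) midway between the fingers. I correct 1.5 mm, go down and grip.

Emit:
move_arm(
  motion=[0,0,0,0.01,0.01,0.06,0.5,0,0,0,0,0,0.06,0.5,0,0,0,0,0,0,0.5,0,0,0,0,0,0,0.2,0,0,0,0,0,0,0,0,0,0,0,0,0,0,0,0,0,0,0,0,0,0,0,0,0,0,0,0,0,0,0,0,0,0,0,0,0,0,0,0,0,0],
)

```text
time: 5.37
tool_pos: [0.4715, -0.0186, 0.0735]
ee_rot: [-3.142, 0.0, 2.642]
wrist_force: [0.2, 0.4, -0.2]
width: 0.0035
finger_force: 0.0
```

```bash
cat > s.py <<'E'
from h import *
o=robot.get_obs(); np.set_printoptions(precision=4,suppress=True)
print(o["time"],o["tool_pos"],"yaw",o["ee_rot"],"F",o["wrist_force"],"T",o["wrist_torque"],o["width"],o["finger_force"],o["joint_positions"][5],o["joint_torque"][5])
E
python3 s.py
```

```text
5.3667 [ 0.4715 -0.0186  0.0735] yaw [-3.1416  0.0002  2.6416] F [ 0.2199  0.3637 -0.1854] T [-0.0111 -0.1312  0.0215] 0.0034711395319260165 0.0 -1.2303848582315597 0.00013789283912046812
```

```bash
python3 - <<'E'
from h import *
o=robot.get_obs();c=robot.get_calibration("wrist")
a=robot.snapshot("wrist")[:,:,::-1]; cv2.imwrite("pics/w3.png",np.clip(a.astype(float)*2,0,255).astype(np.uint8))
for z in(.0735,.07,.098,.045): print(z,proj(c,[.472,-.0188,z]))
print(proj(c,o["tool_pos"]),o["width"])
E
```

```text
0.0735 [323.01393294 275.95214107]
0.07 [323.01208615 273.59966959]
0.098 [323.02855504 294.57801035]
0.045 [323.00030494 258.59256697]
[322.88333612 275.12558347] 0.0034711395319260165
```

View pics/w3.png

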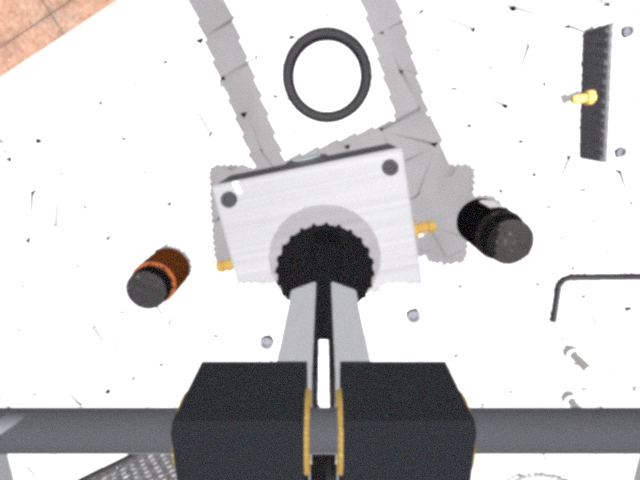

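The picture shows the fingers shut above the bar: the grey tips end at (317,285) and (331,285), and the bar is only visible through the gap. By scale the tips sit about 25 mm higher than the reported TCP suggests. I check the offset, then reopen and descend carefully, watching the force.

```bash
python3 - <<'E'
from h import *
print(robot.tcp_to_grasp)
E
```

```text
-0.0188
```

Emit:
move_arm(
  motion=[0,0,0,0,0,0,0.45,0,0,0,0,0,0,0.45,0,0,0,0,0,0,0.45,0,0,0,0,0,0,0.45,0,0,0,0,0,0,0.45,0,0,0,0,0,0,0.45,0,0,0,0,0,0.04,0.45,0,0,0,0,0,0.04,0.45,0,0,0,0,0,0.03,0.45,0,0,0,0,0,0,0.45,0,0,0,0,0,0,0.45],
)

```text
time: 6.33
tool_pos: [0.4711, -0.0186, 0.0619]
ee_rot: [-3.141, -0.001, 2.642]
wrist_force: [0.1, -0.1, 0.1]
width: 0.042
finger_force: 0.0
```

```bash
python3 s.py
```

```text
6.3333 [ 0.4711 -0.0186  0.0619] yaw [-3.1412 -0.001   2.6415] F [ 0.1003 -0.1315  0.1497] T [ 0.0048 -0.1025  0.0674] 0.04202571018280294 0.0 -1.230367995303516 -7.791198640916264e-05
```

TCP reads 0.062 inside the skirt's outline with no force, which confirms the offset. I continue down.

Emit:
move_arm(
  motion=[0,0,0,0,0,0.03,0.45,0,0,0,0,0,0.03,0.45,0,0,0,0,0,0.03,0.45,0,0,0,0,0,0.03,0.45,0,0,0,0,0,0,0.45,0,0,0,0,0,0,0.45],
)

```text
time: 6.83
tool_pos: [0.4712, -0.0186, 0.0501]
ee_rot: [-3.141, -0.001, 2.642]
wrist_force: [0.1, 0.7, -0.3]
width: 0.0425
finger_force: 0.0
```

Emit:
move_arm(
  motion=[0,0,0,0,0,0,0,0,0,0,0,0,0,0,0,0,0,0,0,0,0,0,0,0,0,0,0,0,0,0,0,0,0,0,0,0,0,0,0,0,0,0,0,0,0,0,0,0,0],
)

```text
time: 7.42
tool_pos: [0.4718, -0.0183, 0.0506]
ee_rot: [3.141, 0.0, 2.641]
wrist_force: [1.5, 1.8, -0.1]
width: 0.0137
finger_force: 29.9
```

```bash
python3 s.py;python3 - <<'E'
from h import *
a=robot.snapshot("wrist")[:,:,::-1]; cv2.imwrite("pics/w4.png",np.clip(a.astype(float)*3,0,255).astype(np.uint8)[170:400,200:450])
E
```

```text
7.4167 [ 0.4718 -0.0183  0.0506] yaw [3.1408 0.0004 2.6414] F [ 1.4855  1.7694 -0.0787] T [ 0.2653 -0.2636 -0.1143] 0.013735315224235 29.899173974990845 -1.2301874750172956 -0.10542164091020823
```

View pics/w4.png

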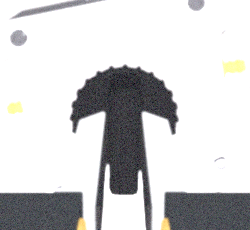

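Gripped: width 13.7 mm, 30 N. The crop shows the bar at about (123,150) between the fingers. I turn clockwise in steps and read the torque after each.

Emit:
move_arm(
  motion=[0,0,0.06,0,0,0,0,0,0,0.06,0,0,0,0,0,0,0.06,0,0,0,0,0,0,0.06,0,0,0,0],
)

```text
time: 7.8
tool_pos: [0.472, -0.0183, 0.0507]
ee_rot: [3.14, 0.001, 2.451]
wrist_force: [0.9, 0.6, 0.1]
width: 0.0137
finger_force: 30.0
```

```bash
python3 s.py
```

```text
7.8 [ 0.472  -0.0183  0.0507] yaw [3.1404 0.0005 2.4512] F [0.8779 0.5545 0.0671] T [ 0.3202 -0.429   0.0818] 0.013700770861355691 29.978226721286774 -1.0398964203012944 -0.40435876697301865
```

Emit:
move_arm(
  motion=[0,0,0.06,0,0,0,0,0,0,0,0,0,0,0],
)

```text
time: 7.97
tool_pos: [0.4719, -0.0183, 0.0506]
ee_rot: [3.141, 0.0, 2.405]
wrist_force: [1.8, 1.9, -0.1]
width: 0.0137
finger_force: 30.0
```

```bash
python3 s.py
```

```text
7.9667 [ 0.4719 -0.0183  0.0506] yaw [3.1405 0.0003 2.4055] F [ 1.7757  1.8952 -0.1427] T [ 0.3827 -0.5619 -0.0576] 0.013654256481156353 29.999096989631653 -0.9941402254497019 0.25817577727138996
```

Emit:
move_arm(
  motion=[0,0,0.06,0,0,0,0,0,0,0,0,0,0,0],
)

```text
time: 8.13
tool_pos: [0.4719, -0.0183, 0.0506]
ee_rot: [3.14, 0.0, 2.359]
wrist_force: [2.1, 2.4, 0.0]
width: 0.0138
finger_force: 30.0
```

```bash
python3 s.py
```

```text
8.1333 [ 0.4719 -0.0183  0.0506] yaw [3.1405 0.0003 2.3594] F [2.0669 2.4479 0.0104] T [ 0.4306 -0.4201 -0.0478] 0.013832151091434639 29.990775883197784 -0.9480689277641774 0.2734744269400835
```

Emit:
move_arm(
  motion=[0,0,0.06,0,0,0,0],
)

```text
time: 8.22
tool_pos: [0.472, -0.0183, 0.0506]
ee_rot: [3.14, 0.0, 2.313]
wrist_force: [2.0, 2.2, -0.8]
width: 0.0135
finger_force: 30.0
```

```bash
python3 s.py
```

```text
8.2167 [ 0.472  -0.0183  0.0506] yaw [3.1403 0.0003 2.3133] F [ 2.0042  2.1684 -0.814 ] T [ 0.4033 -0.4831  0.0356] 0.013460363214693342 29.980224072933197 -0.9019657427142417 -0.6665463745594025
```

Emit:
move_arm(
  motion=[0,0,0.06,0,0,0,0],
)

```text
time: 8.3
tool_pos: [0.472, -0.0182, 0.0506]
ee_rot: [3.14, 0.0, 2.265]
wrist_force: [2.3, 1.7, -0.1]
width: 0.0138
finger_force: 30.0
```

```bash
python3 s.py
```

```text
8.3 [ 0.472  -0.0182  0.0506] yaw [3.1402 0.0003 2.2648] F [ 2.2743  1.7033 -0.0623] T [ 0.4648 -0.5187  0.0681] 0.013817078849271889 29.981028735637665 -0.8534875049171321 -0.4263688903301954
```

Emit:
move_arm(
  motion=[0,0,0.06,0,0,0,0],
)

```text
time: 8.38
tool_pos: [0.472, -0.0182, 0.0506]
ee_rot: [3.14, 0.0, 2.218]
wrist_force: [1.6, 2.0, -0.6]
width: 0.0134
finger_force: 30.0
```

```bash
python3 s.py
```

```text
8.3833 [ 0.472  -0.0182  0.0506] yaw [3.1402 0.0002 2.2176] F [ 1.6209  2.0213 -0.5723] T [ 0.4404 -0.4819  0.0831] 0.013446009811226158 29.98063176870346 -0.8062913458254204 -0.4026473220437765
```

Emit:
move_arm(
  motion=[0,0,0.06,0,0,0,0],
)

```text
time: 8.47
tool_pos: [0.4721, -0.0182, 0.0506]
ee_rot: [3.14, 0.0, 2.17]
wrist_force: [2.0, 2.2, -0.6]
width: 0.0139
finger_force: 30.0
```

```bash
python3 s.py
```

```text
8.4667 [ 0.4721 -0.0182  0.0506] yaw [3.1401 0.0002 2.1704] F [ 1.9738  2.1993 -0.5872] T [ 0.4446 -0.5255  0.0309] 0.013881834639746338 29.979971051216125 -0.7591092421216091 -0.40230659767985344
```

Emit:
move_arm(
  motion=[0,0,0.06,0,0,0,0],
)

```text
time: 8.55
tool_pos: [0.4721, -0.0182, 0.0507]
ee_rot: [3.14, 0.0, 2.123]
wrist_force: [2.2, 2.2, 0.7]
width: 0.0139
finger_force: 30.0
```

```bash
python3 s.py
```

```text
8.55 [ 0.4721 -0.0182  0.0507] yaw [3.14   0.0001 2.1233] F [2.1969 2.2345 0.6682] T [ 0.4795 -0.5069  0.1531] 0.013863885104049657 29.98433768749237 -0.7120251355458153 -0.3627373371273279
```

Emit:
move_arm(
  motion=[0,0,0.06,0,0,0,0],
)

```text
time: 8.63
tool_pos: [0.4721, -0.0181, 0.0507]
ee_rot: [3.14, -0.0, 2.077]
wrist_force: [2.3, 2.7, -0.1]
width: 0.0139
finger_force: 30.1
```

```bash
python3 s.py
```

```text
8.6333 [ 0.4721 -0.0181  0.0507] yaw [ 3.14   -0.0001  2.0768] F [ 2.3138  2.748  -0.0986] T [ 0.4995 -0.5648  0.3408] 0.013905593755269506 30.135868191719055 -0.665368484250767 -0.11494569014757872
```

Emit:
move_arm(
  motion=[0,0,0.06,0,0,0,0],
)

```text
time: 8.72
tool_pos: [0.4721, -0.018, 0.0506]
ee_rot: [3.14, -0.0, 2.03]
wrist_force: [1.1, 2.7, 0.1]
width: 0.0142
finger_force: 30.7
```

```bash
python3 s.py
```

```text
8.7167 [ 0.4721 -0.018   0.0506] yaw [ 3.14   -0.0002  2.0302] F [1.1087 2.7343 0.0858] T [ 0.484  -0.506   0.4863] 0.014177015695238665 30.680617690086365 -0.6187226146335395 0.06365771172568202
```

Emit:
move_arm(
  motion=[0,0,0.06,0,0,0,0],
)

```text
time: 8.8
tool_pos: [0.4721, -0.0179, 0.0507]
ee_rot: [3.14, -0.0, 1.984]
wrist_force: [2.2, 2.8, -0.2]
width: 0.0143
finger_force: 31.7
```

```bash
python3 s.py
```

```text
8.8 [ 0.4721 -0.0179  0.0507] yaw [ 3.1398 -0.0004  1.9837] F [ 2.1639  2.8127 -0.1833] T [ 0.5855 -0.5009  0.6712] 0.014293258013292818 31.722480019088835 -0.5721023838571145 0.22160275373607874
```

Emit:
move_arm(
  motion=[0,0,0,0,0,0,0,0,0,0,0,0,0,0],
)

```text
time: 8.97
tool_pos: [0.472, -0.018, 0.0506]
ee_rot: [3.14, -0.0, 1.986]
wrist_force: [2.7, 2.9, -0.6]
width: 0.0141
finger_force: 31.2
```

```bash
python3 s.py;python3 - <<'E'
from h import *
a=robot.snapshot("wrist")[:,:,::-1]; cv2.imwrite("pics/w5.png",np.clip(a.astype(float)*3,0,255).astype(np.uint8))
E
```

```text
8.9667 [ 0.472  -0.018   0.0506] yaw [ 3.1402 -0.0002  1.9856] F [ 2.6731  2.9264 -0.6315] T [ 0.6292 -0.6109  0.6096] 0.014111125948636631 31.16213382105343 -0.573941791860263 0.6285177916288376
```

View pics/w5.png

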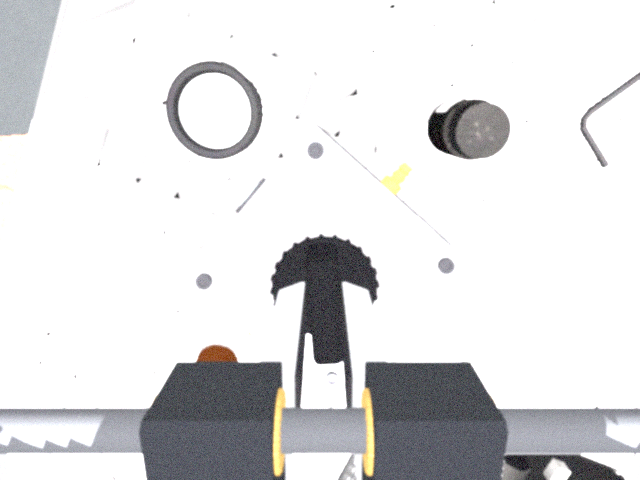

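The bar lags the tool: its end is at (331,360), right of the finger mid-line. The knob holds firmly at about 0.5 rad, which suggests a detent. I relax the twist and probe by pushing down.

Emit:
move_arm(
  motion=[0,0,-0.06,0,0,0,0,0,0,-0.06,0,0,0,0,0,0,-0.06,0,0,0,0,0,0,0,0,0,0,0],
)

```text
time: 9.35
tool_pos: [0.4719, -0.0184, 0.0506]
ee_rot: [3.14, -0.0, 2.124]
wrist_force: [2.1, 3.0, 0.6]
width: 0.0132
finger_force: 30.0
```

```bash
python3 s.py
```

```text
9.35 [ 0.4719 -0.0184  0.0506] yaw [ 3.1405 -0.0001  2.1238] F [2.1444 2.9544 0.6007] T [ 0.6416 -0.6591 -0.1564] 0.01324555847092465 30.0449538230896 -0.7128294028517742 -0.48922816291451454
```

Emit:
move_arm(
  motion=[0,0,0,0,0,0.02,0,0,0,0,0,0,0,0],
)

```text
time: 9.52
tool_pos: [0.4719, -0.0184, 0.0489]
ee_rot: [3.14, 0.0, 2.122]
wrist_force: [2.6, 4.3, 3.5]
width: 0.0135
finger_force: 30.1
```

```bash
python3 s.py
```

```text
9.5167 [ 0.4719 -0.0184  0.0489] yaw [3.1404 0.0003 2.1222] F [2.5523 4.3093 3.4739] T [ 0.7266 -0.5679 -0.1932] 0.013490505699790122 30.059046149253845 -0.7111129634871778 -0.19722162745893002
```

Emit:
move_arm(
  motion=[0,0,0,0,0,0.02,0,0,0,0,0,0,0,0],
)

```text
time: 9.68
tool_pos: [0.4719, -0.0185, 0.0468]
ee_rot: [3.141, 0.0, 2.123]
wrist_force: [2.2, 2.8, 4.8]
width: 0.0138
finger_force: 30.1
```

```bash
python3 s.py
```

```text
9.6833 [ 0.4719 -0.0185  0.0468] yaw [3.1405 0.0004 2.1226] F [2.2322 2.782  4.7871] T [ 0.7438 -0.5095 -0.2521] 0.013803355910553414 30.081477463245392 -0.7115250484165317 -0.20643825642764568
```

The knob sinks 3.8 mm at 4.8 N, matching the spring, so this is the notch. I push on to the bottom.

Emit:
move_arm(
  motion=[0,0,0,0,0,0.03,0,0,0,0,0,0,0.03,0,0,0,0,0,0,0.02,0,0,0,0,0,0,0,0],
)

```text
time: 10.02
tool_pos: [0.472, -0.0186, 0.0394]
ee_rot: [3.14, 0.001, 2.123]
wrist_force: [1.0, 3.7, 6.6]
width: 0.0139
finger_force: 30.1
```

```bash
python3 s.py
```

```text
10.0167 [ 0.472  -0.0186  0.0394] yaw [3.1404 0.0008 2.1228] F [1.0206 3.6546 6.5649] T [ 0.8342 -0.3024 -0.2338] 0.013857091627649393 30.089511573314667 -0.7116177669881338 -0.21697204560041428
```

Emit:
move_arm(
  motion=[0,0,0,0,0,0.01,0,0,0,0,0,0,0,0],
)

```text
time: 10.18
tool_pos: [0.472, -0.0186, 0.0386]
ee_rot: [3.14, 0.001, 2.123]
wrist_force: [0.5, 4.1, 7.7]
width: 0.0136
finger_force: 30.1
```

```bash
python3 s.py
```

```text
10.1833 [ 0.472  -0.0186  0.0386] yaw [3.1404 0.0008 2.1228] F [0.5013 4.0938 7.6557] T [ 0.8467 -0.2052 -0.2495] 0.013620889192554293 30.083210170269012 -0.7116038150104615 -0.21720876451581717
```

Emit:
move_arm(
  motion=[0,0,0,0,0,0.01,0,0,0,0,0,0,0,0,0,0,0.06,0,0,0,0,0,0,0.06,0,0,0,0,0,0,0.06,0,0,0,0,0,0,0.06,0,0,0,0],
)

```text
time: 10.68
tool_pos: [0.4722, -0.0182, 0.0378]
ee_rot: [3.14, 0.0, 1.934]
wrist_force: [1.3, 5.0, 8.1]
width: 0.0139
finger_force: 30.6
```

```bash
python3 s.py
```

```text
10.6833 [ 0.4722 -0.0182  0.0378] yaw [3.1397 0.0003 1.9342] F [1.2798 5.0086 8.0973] T [ 0.9505 -0.1747  0.5337] 0.013894179194610163 30.620142817497253 -0.5225659537145646 0.048076899256557226
```

Emit:
move_arm(
  motion=[0,0,0.06,0,0,0,0,0,0,0.06,0,0,0,0,0,0,0.06,0,0,0,0,0,0,0.06,0,0,0,0],
)

```text
time: 11.02
tool_pos: [0.4725, -0.0185, 0.038]
ee_rot: [3.139, 0.0, 1.744]
wrist_force: [1.7, 4.6, 7.6]
width: 0.0138
finger_force: 30.0
```

```bash
python3 s.py
```

```text
11.0167 [ 0.4725 -0.0185  0.038 ] yaw [3.139  0.0005 1.7445] F [1.6572 4.5818 7.5946] T [ 0.7936 -0.287   0.0837] 0.013837834024226975 29.989291727542877 -0.3330804750898543 -0.4046895168721676
```

Emit:
move_arm(
  motion=[0,0,0.06,0,0,0,0,0,0,0.06,0,0,0,0,0,0,0.06,0,0,0,0,0,0,0.06,0,0,0,0,0,0,0.06,0,0,0,0,0,0,0.06,0,0,0,0,0,0,0.06,0,0,0,0,0,0,0.06,0,0,0,0],
)

```text
time: 11.68
tool_pos: [0.4727, -0.0185, 0.0381]
ee_rot: [3.139, -0.001, 1.367]
wrist_force: [2.1, 4.0, 7.5]
width: 0.0138
finger_force: 30.0
```

```bash
python3 s.py
```

```text
11.6833 [ 0.4727 -0.0185  0.0381] yaw [ 3.1386 -0.0006  1.3675] F [2.1195 4.0081 7.4706] T [ 0.8313 -0.3499  0.0455] 0.013759453386622995 29.984412789344788 0.04390967478577318 -0.399628272280097
```

Emit:
move_arm(
  motion=[0,0,0.06,0,0,0,0,0,0,0.06,0,0,0,0,0,0,0.06,0,0,0,0,0,0,0.06,0,0,0,0],
)

```text
time: 12.02
tool_pos: [0.4728, -0.0185, 0.0381]
ee_rot: [3.139, -0.001, 1.179]
wrist_force: [0.5, 4.4, 8.8]
width: 0.0138
finger_force: 30.0
```

```bash
python3 s.py
```

```text
12.0167 [ 0.4728 -0.0185  0.0381] yaw [ 3.1386 -0.0011  1.179 ] F [0.5147 4.3938 8.7903] T [ 0.9837 -0.2027  0.1441] 0.01379650218405925 29.99138742685318 0.23241444728507094 -0.3957691043615341
```

Emit:
move_arm(
  motion=[0,0,0.06,0,0,0,0,0,0,0.06,0,0,0,0],
)

```text
time: 12.18
tool_pos: [0.4729, -0.0185, 0.0381]
ee_rot: [3.139, -0.001, 1.085]
wrist_force: [1.0, 3.1, 7.9]
width: 0.0141
finger_force: 30.0
```

```bash
python3 s.py
```

```text
12.1833 [ 0.4729 -0.0185  0.0381] yaw [ 3.1386 -0.0014  1.0848] F [0.9782 3.1363 7.9158] T [ 0.8127 -0.3603  0.0845] 0.014095542274210579 29.990769624710083 0.32664962141405374 -0.4058367758989334
```

Emit:
move_arm(
  motion=[0,0,0.06,0,0,0,0,0,0,0.06,0,0,0,0],
)

```text
time: 12.35
tool_pos: [0.4729, -0.0185, 0.0381]
ee_rot: [3.139, -0.002, 0.99]
wrist_force: [1.6, 3.5, 8.5]
width: 0.014
finger_force: 30.0
```

```bash
python3 s.py
```

```text
12.35 [ 0.4729 -0.0185  0.0381] yaw [ 3.1387 -0.0017  0.9905] F [1.6086 3.5261 8.5288] T [ 0.7532 -0.398  -0.0096] 0.013950845455011598 29.991159439086914 0.4209197619298341 -0.39477587677538395
```

Emit:
move_arm(
  motion=[0,0,0.06,0,0,0,0,0,0,0.06,0,0,0,0],
)

```text
time: 12.52
tool_pos: [0.4729, -0.0185, 0.0382]
ee_rot: [3.139, -0.002, 0.896]
wrist_force: [0.7, 3.8, 7.9]
width: 0.0135
finger_force: 30.0
```

```bash
python3 s.py
```

```text
12.5167 [ 0.4729 -0.0185  0.0382] yaw [ 3.1388 -0.002   0.8963] F [0.691  3.7943 7.8963] T [ 0.8454 -0.1833  0.182 ] 0.01353938574717071 30.046449601650238 0.5151045894100901 -0.2739189751446247
```

Emit:
move_arm(
  motion=[0,0,0.06,0,0,0,0,0,0,0.06,0,0,0,0],
)

```text
time: 12.68
tool_pos: [0.4726, -0.0187, 0.0381]
ee_rot: [3.139, -0.001, 0.804]
wrist_force: [0.1, 2.5, 8.3]
width: 0.0144
finger_force: 31.6
```

```bash
python3 s.py
```

```text
12.6833 [ 0.4726 -0.0187  0.0381] yaw [ 3.139  -0.0013  0.8037] F [0.1496 2.5238 8.2589] T [ 0.6838 -0.1703  0.6264] 0.014413357867505869 31.604484049603343 0.6080018413404777 0.1405757199972868
```

The torque climbs firmly at yaw 0.9, about 1.15 rad past the notch, so this is the stop. I nudge once more to confirm, then release.

Emit:
move_arm(
  motion=[0,0,0.04,0,0,0,0,0,0,0,0,0,0,0],
)

```text
time: 12.85
tool_pos: [0.4725, -0.0187, 0.0381]
ee_rot: [3.139, -0.001, 0.774]
wrist_force: [0.4, 3.1, 8.5]
width: 0.0144
finger_force: 33.0
```

```bash
python3 s.py
```

```text
12.85 [ 0.4725 -0.0187  0.0381] yaw [ 3.1391 -0.0011  0.774 ] F [0.4392 3.1293 8.5112] T [ 0.6928 -0.1674  0.7347] 0.014375946489706932 33.03967757150531 0.6377504213762397 0.9658480435609818
```

Emit:
move_arm(
  motion=[0,0,0,0,0,0,0.45,0,0,0,0,0,0,0.45,0,0,0,0,0,0,0.45,0,0,0,0,0,0,0.45,0,0,0,0,0,0,0.45,0,0,0,0,0,0,0.45,0,0,0,0,0,0,0.45],
)

```text
time: 13.43
tool_pos: [0.4712, -0.0188, 0.0361]
ee_rot: [-3.141, 0.001, 0.772]
wrist_force: [-0.2, 0.4, 0.8]
width: 0.0422
finger_force: 0.0
```

```bash
python3 s.py
```

```text
13.4333 [ 0.4712 -0.0188  0.0361] yaw [-3.1412  0.0007  0.7722] F [-0.1862  0.4088  0.7732] T [-0.1331 -0.0748 -0.0013] 0.04222280558506381 0.0 0.6388338591691268 -9.486160251981346e-05
```

Released. I raise and look.

Emit:
move_arm(
  motion=[0,0,0,0,0,-0.1,0.45,0,0,0,0,0,-0.2,0.45,0,0,0,0,0,-0.2,0.45,0,0,0,0,0,-0.2,0.45,0,0,0,0,0,-0.25,0.45,0,0,0,0,0,-0.25,0.45,0,0,0,0,0,-0.25,0.45,0,0,0,0,0,-0.25,0.45,0,0,0,0,0,0,0.45,0,0,0,0,0,0,0.45],
)

```text
time: 14.27
tool_pos: [0.4725, -0.0188, 0.2087]
ee_rot: [3.138, -0.003, 0.772]
wrist_force: [0.1, 0.4, 0.1]
width: 0.0422
finger_force: 0.0
```

```bash
python3 - <<'E'
from h import *
o=robot.get_obs(); print(o["time"],o["tool_pos"],o["wrist_force"])
a=robot.snapshot("wrist")[:,:,::-1]; s=robot.snapshot("scene")[:,:,::-1]; s0=cv2.imread("pics/scene0.png")
f=lambda i:cv2.resize(np.clip(i[215:335,240:380].astype(float)*1.5,0,255).astype(np.uint8),(400,343),interpolation=cv2.INTER_CUBIC)
t=np.hstack([f(s0),f(s)]); b=np.clip(a.astype(float)*1.5,0,255).astype(np.uint8)[0:400]; b=cv2.resize(b,(400,250))
cv2.imwrite("pics/end.png",np.vstack([t,np.hstack([b,np.zeros_like(b)])]))
E
```

```text
14.2667 [ 0.47251956 -0.01877626  0.20871985] [0.07853216 0.37813997 0.12110427]
```

View pics/end.png

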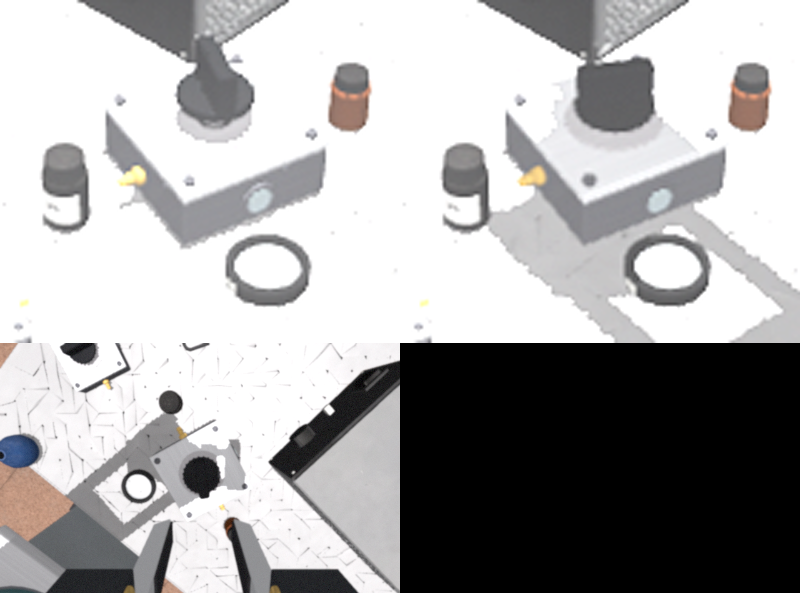

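The knob is down and turned: its top went from (210,37) to (615,58) in the two halves, and its skirt sits lower on the cover. The vial, can and ring have not moved. One numeric check of the depth follows.

```bash
python3 - <<'E'
from h import *
c=robot.get_calibration("scene"); s1=robot.snapshot("scene")[:,:,::-1]; s0=cv2.imread("pics/scene0.png")
th=np.linspace(0,6.283,200)
for n,s in(("before",s0),("after",s1)):
    g=cv2.GaussianBlur(s.max(2),(3,3),0); e=[]
    for u in range(309,323):
        col=g[:,u].astype(int); v=255
        while col[v]<95: v+=1
        e.append(v-1+(95-col[v-1])/(col[v]-col[v-1]))
    print(n,np.round(np.median(e),2),np.round(e,1))
for z in(.062,.0535,.051): 
    p=np.array([proj(c,[.472+.026*np.cos(t),-.0187+.026*np.sin(t),z]) for t in th]); k=(p[:,0]>309)&(p[:,0]<323); print(z,p[k,1].max())
E
```

```text
before 257.31 [256.4 257.2 257.6 257.5 257.3 257.3 257.3 257.2 257.3 257.8 257.6 256.9
 256.1 255.6]
after 260.34 [259.5 259.9 260.2 260.4 260.4 260.5 260.6 260.5 260.4 260.4 260.3 260.1
 259.7 259.3]
0.062 258.40980189158427
0.0535 261.9838261657098
0.051 263.02707941230096
```

The skirt edge moved 3.0 px, about 7 to 8 mm, which fits seated (8.5 mm) rather than merely caught (11 mm).

```bash
python3 -c "
from bench import robot
print(robot.close_job())"
```

```text
the job is handed in; nothing more can be done
None
```

The knob was turned to its notch, pushed down, turned on to its stop and let go; by the scene camera it is seated about 7–8 mm down (8.5 mm nominal), the bystanders look unmoved, and I handed the job in at about 14 s.

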